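Turn the bracket to the stop bar, then hold the index plunger drawn

ROBOT

A 7-joint arm with a two-finger parallel gripper is mounted at the origin on the work surface. World frame = base frame: x ahead of the robot, y to its left, z up, the work surface at z = 0. Lengths are in m, angles in rad, forces in N, time in s.
With the tool pointing down it reaches from about 0.425 to 0.825 m from the base axis. Payload 3.6 kg.
Tool frame: the origin (TCP) lies midway between the tips of the shut fingers; the grasp point (between the pads) lies 19 mm behind it; z points along the fingers, y is the line along which they close (so a half turn about z gives the same grasp; the last joint's range is limited). The gripper opens to 85 mm and grips with 20 to 120 N. Pads are 22 mm wide; open, the fingers measure 114 mm over their backs; the gripper's body (76 mm by 85 mm) begins 54 mm behind the grasp point. The pads swing forward as they close: fully open they stand 13 mm farther back than shut.
Start: joints at [1.216, 0.615, -0.013, 1.423, 0.008, 1.103, -0.04], TCP at [0.209, -0.615, 0.231] pointing down, gripper open.
Joint ranges: [-3.12, 3.12], [-0.3, 2.06], [-1.34, 1.32], [0.26, 2.42], [-1.36, 4.5], [0.01, 1.98], [-2.84, 2.84]. Speed limits (rad/s): [2.79, 2.79, 3.14, 3.14, 3.14, 3.14, 3.14].

INTERFACE

Orientations are given as a rotation vector (axis times angle).
In Python, from station import bot gives the robot as it stands.
- The arm moves only by the tool apply_moves, never from a script. Its argument "steps" is one flat list of numbers, 6 for each row, row after row: the shift along the world's x, y, z in mm, then the turn, a rotation vector about the world's x, y, z in rad. A call has 1 to 8 rows; each row shifts and turns the commanded pose from where the row before left it; what a row does not reach is not made up. A row lasts 1/8 s, in which the tool goes at most 62.5 mm and 10.7 degrees, less where a joint would pass 70% of its speed; a pose out of reach is approached as far as the arm can. A call with a gripper value outside its range is refused whole. "claw" is the finger opening in mm, from 0 to 85.4, set as the call begins (left out, the last holds). The fingers move at their own pace and stop on an object; the grip force is fixed at half the most. Time passes only in rows, so rows that do not move let the fingers close. It gives the time, the measured TCP pose, the force, the opening and the grip force at its end, in the units of the state.
- bot.sense(): the state, without advancing time (a new reading comes with each control period).
- bot.grab_frame(name): name is "scene" or "top" or "wrist"; returns the picture (420x560x3 uint8, red, green, blue); there is no depth.
- bot.camera_info(name): a dict with "K" (3x3 intrinsics, pixels), "k1" (the pictures are not rectified: a ray, as slopes to the right and down, at radius r is drawn at 1 + k1 r^2 times it, then the intrinsics apply), "R" (3x3) and "t" (3): a world point X has camera coordinates R X + t. Camera axes: x right, y down, z forward; pixel columns grow to the right and rows downward; lengths in m; the calibration is good to about 2 mm. A picture is of the moment at which its call begins: read the wrist's pose just before it. camera_info takes no time and is no camera call; for the wrist camera it gives the pose at the moment of the call.
- bot.finish_job(): hands the job in; it is judged then, once.
The state is a dict: "time": time; "joint_positions": joint angles; "qd": joint speeds; "tau": joint torques, N m; "ee_pos": TCP position; "tcp_rot": TCP orientation; "wrist_force": force on the tool from outside, world axes, zero at the start; "torque": the same for the moment, N m; "opening": opening from 0.0 (shut) to 1.0 (fully open); "finger_force": force on a finger pad.
Only numpy, scipy, OpenCV 4.12 (cv2) and the standard library are available. Lean on these libraries where they do the work, as an engineer would, in place of code of your own. Each camera call takes 0.05 s, during which the arm holds its last target. There are 200 camera calls.

TASK

Between two passes on the hand-indexed rotary table: turn the loose bent bracket on the disc a quarter turn so that its open (toe) edge, the one opposite the upright flange, lies flat against the stop bar near the bar's middle, with its foot flat on the disc, and let go of it. Then grip the black knob of the index plunger at the disc's rim, pull it fully up so that the pin is clear of its hole, and finish still holding it up with the fingers, so that a colleague can turn the table. Leave the other things on the bench where they are and do not tip the bracket over.

Things in the scene. Friction and masses are not known exactly. Their poses are not given: they have to be found in the camera images.
- fixture: Rotary table, fixed and locked (does not turn), its place and yaw vary. Origin on the bench under the disc's centre; x points level towards the stop bar, y along the bar, z up. Dark steel disc 250 mm across, top 45 mm above the bench, on a 200 mm square base. The plunger is at x = 0, y = -115 mm; its post (34 x 24 mm, 72 mm tall) at y = -152 mm.
- stop_face (a point): Middle of the foot of the stop bar's working face, on the disc's top surface, 55 mm along x from the disc's centre; axes as the fixture's, so x points into the bar. The bar is straight bright steel, 120 mm long (y), 18 mm thick (x), 16 mm high, screwed to the disc.
- bracket: Loose bent steel L-bracket, 0.3-0.45 kg: foot 60 x 60 mm, 8 mm thick, on the disc; upright flange 8 mm thick (x -30 to -22 mm), 60 mm long, top 52 mm above the disc, can be pinched from above. Origin: middle of foot's underside. x: from flange to open toe edge (x = +30 mm); z up. Starts short of the bar, x 90 +-20 deg clockwise (from above) of the fixture's x; wanted: x along the fixture's x.
- toe (a point): Middle of the lower edge of the bracket's toe, at x = +30 mm, y = 0, z = 0 of the bracket, axes as the bracket's.
- knob (a point): On the axis of the plunger's knob, at mid-height, 95 mm above the bench when seated; moves with it. Knob: plain black upright cylinder, 30 mm across, 24 mm tall. Below it a steel barrel 22 mm across (top 78 mm above the bench), carried by a 26 mm wide arm (top 72 mm) reaching over the rim from the post. Room for fingers is best on its +x and -x sides (fixture axes).
- plunger (a joint): Lift of the sprung index plunger in m: 0 = pin seated (12 mm deep in its hole in the disc's rim), 0.020 = fully drawn against its end stop. It slides straight up; the spring pulls it down with about 7 N at 0 and 14 N at 0.020 and it snaps back if let go; it does not latch.
- washer: Bystander: loose steel washer, 26 mm across, 4 mm thick, lying on the disc's top near its rim on the stop_face +y side. Origin: centre of its underside.
- screwdriver: Bystander: screwdriver lying on the bench beside the rotary table on the +y side.
- wrench: Bystander: spanner lying on the bench behind the rotary table (beyond the stop bar).
- can: Bystander: round can, 66 mm across, 170 mm tall, standing on the bench beyond the screwdriver on the +y side. Origin: centre of its underside.
- hammer: Bystander: hammer lying on the right of the bench.
- mug: Bystander: white mug at the left of the bench, 90 mm tall.
- bush: Bystander: stepped steel bush, 40 mm tall, on the right of the bench.
There are look-alikes about, which are no part of the job. Leave any purple look-alike of the bracket alone.

How it is judged:
By the outcome, as a careful person would: the job done as asked, in the order asked, and still so for the second after the job is handed in, while the arm keeps its last pose, push and grip.
It also fails if it takes over 48 s, if anything falls off the work surface, if the arm or the gripper's body presses on something with over 40 N, if the wrist force passes 120 N, or if a joint passes its speed limit or range.

## Working session

There is one attempt and no reset: what is moved stays moved. The work goes in short steps, Python scripts to look and compute and a tool call to move; the robot and the scene stay as the last step left them, time stands still between calls to the robot, and variables do not carry over. Pictures are saved under pics/ and viewed, at most 10 in all, crops included, and the job is handed in when it is done.

Besides the shell and the picture viewer there is one more tool, called as name(argument=value, ...) on one line, values as JSON. apply_moves: Moves the arm, as the interface text tells. Its arguments: {"type":"object","properties":{"steps":{"type":"array"},"claw":{"type":"number"}},"required":["steps"]}

```bash
mkdir -p pics; python3 - <<'E'
from station import bot
import cv2,numpy as np
for n in("scene","top"):
    f=bot.grab_frame(n); cv2.imwrite(f"pics/{n}0.png",f[:,:,::-1])
    c=bot.camera_info(n); print(n,{k:np.round(v,4).tolist() for k,v in c.items()})
s=bot.sense(); print({k:np.round(v,3).tolist() for k,v in s.items()})
E
```

```text
scene {'K': [[522.3746, 0.0, 273.9077], [0.0, 522.3746, 216.4187], [0.0, 0.0, 1.0]], 'k1': -0.0951, 'R': [[0.0579, 0.9983, -0.0054], [0.5984, -0.0391, -0.8003], [-0.7991, 0.0431, -0.5996]], 't': [-0.031, -0.2478, 1.8402]}
top {'K': [[383.3823, 0.0, 278.2031], [0.0, 383.3823, 218.8139], [0.0, 0.0, 1.0]], 'k1': 0.0282, 'R': [[-0.0163, -0.9991, 0.038], [-0.9997, 0.0157, -0.0171], [0.0165, -0.0383, -0.9991]], 't': [-0.0266, 0.5099, 1.0679]}
{'time': 0.1, 'joint_positions': [1.216, 0.616, -0.013, 1.425, 0.008, 1.103, -0.04], 'qd': [-0.0, -0.002, 0.0, -0.004, 0.0, 0.002, 0.001], 'tau': [0.002, -47.038, 0.26, -17.157, 0.01, 0.006, 0.0], 'ee_pos': [0.209, -0.615, 0.23], 'tcp_rot': [-3.097, -0.512, 0.001], 'wrist_force': [-0.493, -0.744, -0.587], 'torque': [0.03, 0.001, -0.031], 'finger_force': 0.0, 'opening': 1.0}
```

View pics/scene0.png

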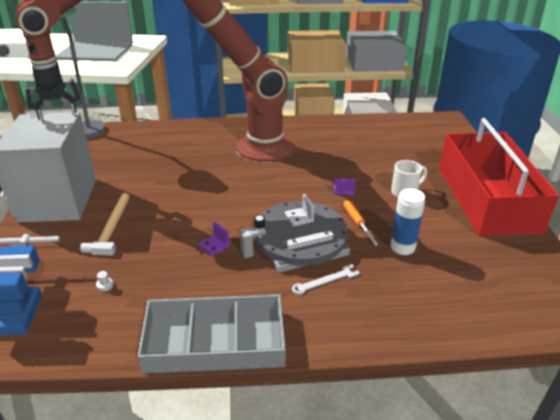

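View pics/top0.png

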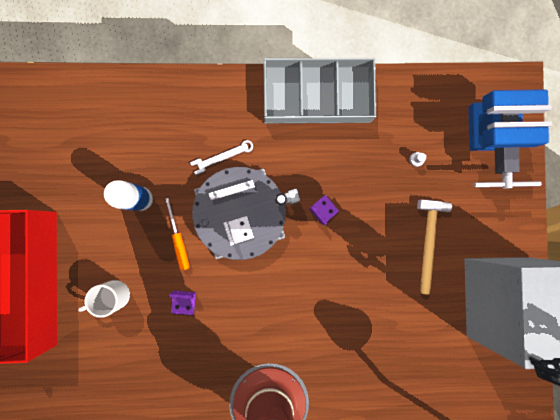

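The silver bracket on the disc is at top (240,231) and scene (302,211). The look-alikes are purple, at top (324,209) and (182,302). The bar is at top (232,188) and the knob at top (281,199). I choose the silver bracket on the disc and will check it in a close crop.

```bash
cat > h.py <<'E'
from station import bot
import cv2,numpy as np
def ray(n,uv,c=None):
    c=c or bot.camera_info(n);K=np.array(c["K"]);R=np.array(c["R"]);t=np.array(c["t"])
    d=(np.array(uv,float)-K[:2,2])/K[0,0]; r=d.copy()
    for _ in range(20): r=d/(1+c["k1"]*(r@r))
    return -R.T@t, R.T@np.append(r,1)
def at(n,uv,z,c=None):
    o,d=ray(n,uv,c); return o+d*(z-o[2])/d[2]
def proj(n,X,c=None):
    c=c or bot.camera_info(n);K=np.array(c["K"]);p=np.array(c["R"])@X+np.array(c["t"]);r=p[:2]/p[2]
    return K[0,0]*r*(1+c["k1"]*(r@r))+K[:2,2]
E
python3 - <<'E'
import cv2,numpy as np
t=cv2.imread("pics/top0.png")[155:275,180:310]; s=cv2.imread("pics/scene0.png")[185:275,230:360]
a=cv2.resize(t,None,fx=5,fy=5,interpolation=3); b=cv2.resize(s,None,fx=6,fy=6,interpolation=3)
cv2.imwrite("pics/tc.png",a); cv2.imwrite("pics/sc.png",b)
E
```

```text
(no output)
```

View pics/tc.png

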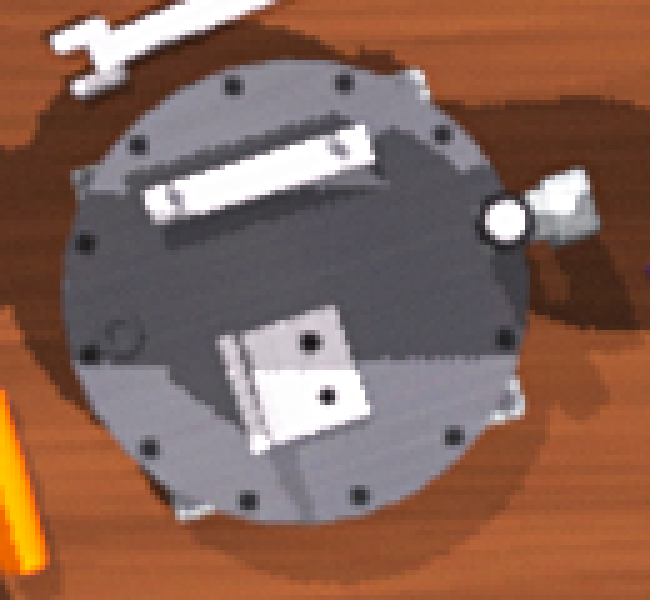

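View pics/sc.png

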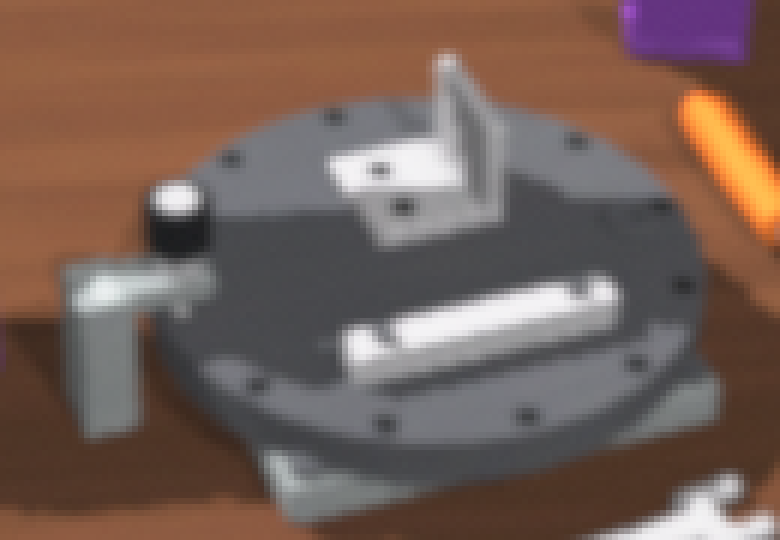

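```bash
cat > m.py <<'E'
from h import *
T=lambda u,v,z: at("top",(180+u/5-.4,155+v/5-.4),z)
c=T(297,291,.045); print("disc",c, [np.linalg.norm((T(*p,.045)-c)[:2]) for p in((63,291),(530,291),(297,58),(297,523))])
b=[T(*p,.061) for p in((143,190),(367,122),(376,160),(152,223))]; bm=np.mean(b,0)
e=b[2]-b[3];e2=b[1]-b[0]; print("bar",bm,np.linalg.norm(e),np.linalg.norm(e2)); 
yawf=lambda e:np.degrees(np.arctan2(e[0],-e[1])) # y axis = -e ; yaw of x: rot
print("yaw bar",yawf(e),yawf(e2)); d=(bm-c)[:2]; print("bar offset from c",np.linalg.norm(d),np.degrees(np.arctan2(d[1],d[0])))
k=T(505,221,.107); d=(k-c)[:2]; print("knob",k,np.linalg.norm(d),np.degrees(np.arctan2(d[1],d[0]))+90)
fl=[T(*p,.097) for p in((218,337),(237,335),(250,453),(270,448))]; to=[T(*p,.053) for p in((337,306),(370,411))]
fm=np.mean(fl,0);tm=np.mean(to,0); print("flange",fm,"toe",tm,np.linalg.norm((tm-fm)[:2]))
for q in (fl[0]-fl[2],fl[1]-fl[3],to[0]-to[1]): print(np.linalg.norm(q),np.degrees(np.arctan2(q[1],q[0])))
d=tm-fm; print("bracket x",np.degrees(np.arctan2(d[1],d[0])))
# scene check
S=lambda u,v,z: at("scene",(230+u/6-.4,185+v/6-.4),z)
print("scene: knob",S(180,200,.107),"flange top ends",S(448,58,.097),S(500,128,.097),"toe",S(332,160,.053),S(378,232,.053),"bar near face top",S(343,332,.061),S(598,280,.061))
E
python3 m.py
```

```text
disc [0.52655778 0.07170583 0.045     ] [np.float64(0.12432799008446654), np.float64(0.12520674679682972), np.float64(0.12525637074670656), np.float64(0.12424443101914538)]
bar [0.58830626 0.08932082 0.061     ] 0.12245795432762902 0.1232180060626125
yaw bar 15.057897342272568 16.2910124034757
bar offset from c 0.06421186340873296 15.921854559139682
knob [ 0.55837032 -0.03779885  0.107     ] 0.11403206987841635 16.19927092528826
flange [0.47321301 0.09612753 0.097     ] toe [0.48986947 0.04173623 0.053     ] 0.056884547828884045
0.061162352287727935 14.547675011019416
0.05986406898275897 15.39714327443198
0.05863664866136886 16.54315135256042
bracket x -72.97363666577361
scene: knob [ 0.56113887 -0.03732317  0.107     ] flange top ends [0.44834015 0.08869875 0.097     ] [0.50424512 0.10591284 0.097     ] toe [0.46347677 0.03486897 0.053     ] [0.51886438 0.05126529 0.053     ] bar near face top [0.59744144 0.02944784 0.061     ] [0.56934723 0.14232105 0.061     ]
```

apply_moves(steps=[0,0,50,0,0,0,0,0,50,0,0,0,35,45,0,0,0,0,40,45,0,0,0,0,40,45,0,0,0,0,40,45,0,0,0,0,40,45,0,0,0,0,40,45,0,0,0,0], claw=60)

```text
time: 1.1
ee_pos: [0.4451, -0.3437, 0.3309]
tcp_rot: [-3.099, -0.512, 0.001]
wrist_force: [1.6, -0.8, 0.1]
opening: 0.705
finger_force: 0.0
```

apply_moves(steps=[0,60,0,0,0,-0.027,0,60,0,0,0,-0.027,0,60,0,0,0,0,0,60,0,0,0,0,0,55,-30,0,0,0,0,55,-40,0,0,0,0,50,-40,0,0,0,0,40,-20,0,0,0])

```text
time: 2.1
ee_pos: [0.4427, 0.0905, 0.2036]
tcp_rot: [-3.112, -0.431, 0.005]
wrist_force: [0.7, -0.3, -0.5]
opening: 0.699
finger_force: 0.0
```

apply_moves(steps=[30,6,-20,0,0,0,0,0,0,0,0,0])

```text
time: 2.35
ee_pos: [0.4747, 0.0955, 0.1838]
tcp_rot: [-3.112, -0.431, 0.004]
wrist_force: [-0.8, 0.2, 0.0]
opening: 0.703
finger_force: 0.0
```

```bash
python3 - <<'E'
from h import *
c=bot.camera_info("wrist"); f=bot.grab_frame("wrist"); cv2.imwrite("pics/w1.png",f[:,:,::-1])
s=bot.sense(); print(s["ee_pos"],s["tcp_rot"])
np.save("w1.npy",c,allow_pickle=True)
E
```

```text
[0.47389298 0.0948473  0.18453866] [ 3.11206142  0.42914877 -0.00427414]
```

View pics/w1.png

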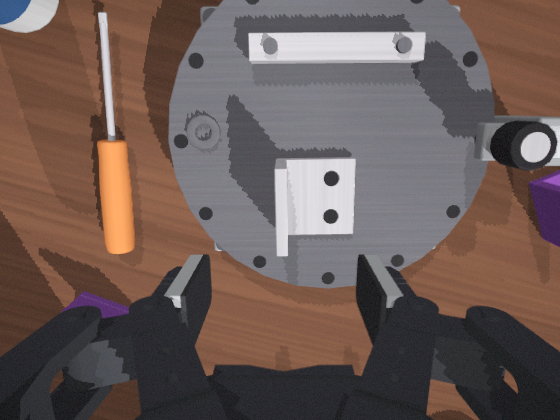

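The wrist view shows the flange top strip at (275–288, 160–255), aligned with the pads. The toe edge is at (354,158)–(352,235), the bar's front top edge runs (250,62)–(425,60), and the knob top is near (535,147).

```bash
cat > w.py <<'E'
from h import *
c=np.load("w1.npy",allow_pickle=True).item()
W=lambda u,v,z: at("wrist",(u,v),z,c)
fl=[W(*p,.097) for p in((275,160),(288,160),(276,255),(288,255))]; print("flange",np.mean(fl,0),np.linalg.norm(fl[0]-fl[2]),np.linalg.norm(fl[0]-fl[1]))
q=fl[1]-fl[3];print(np.degrees(np.arctan2(q[1],q[0])))
t=[W(355,158,.053),W(352,235,.053)];print("toe",np.mean(t,0),np.linalg.norm(t[0]-t[1])); q=t[0]-t[1];print(np.degrees(np.arctan2(q[1],q[0])))
b=[W(250,62,.061),W(425,60.5,.061)];print("bar face",np.mean(b,0),np.linalg.norm(b[0]-b[1])); q=b[1]-b[0];print(np.degrees(np.arctan2(q[0],-q[1])))
print("knob",W(536,147,.107))
E
python3 w.py
```

```text
flange [0.47757803 0.09631975 0.097     ] 0.06415829549745108 0.008187679691503408
16.001065941559126
toe [0.49006757 0.04253751 0.053     ] 0.06101261392298505
16.485231876938673
bar face [0.57947838 0.08552723 0.061     ] 0.11982551566992776
16.430208479925238
knob [ 0.55944979 -0.04013528  0.107     ]
```

apply_moves(steps=[1.5,1,-40,0,0,0,0,0,-40,0,0,0,0,0,-25,0,0,0,0,0,-14,0,0,0,0,0,0,0,0,0])

```text
time: 3.02
ee_pos: [0.4754, 0.0954, 0.0665]
tcp_rot: [3.112, 0.428, -0.002]
wrist_force: [-0.4, -0.5, 0.0]
opening: 0.701
finger_force: 0.0
```

apply_moves(steps=[0,0,0,0,0,0,0,0,0,0,0,0,0,0,0,0,0,0,0,0,0,0,0,0,0,0,0,0,0,0,0,0,0,0,0,0], claw=0)

```text
time: 3.78
ee_pos: [0.4765, 0.0963, 0.0675]
tcp_rot: [-3.112, -0.429, -0.003]
wrist_force: [-0.4, 0.4, 5.8]
opening: 0.082
finger_force: 59.7
```

apply_moves(steps=[0,0,6,0,0,0,0,0,6,0,0,0,3.3,-3.5,0,0,0,0.175,3.3,-3.5,0,0,0,0.175,3.3,-3.5,0,0,0,0.175,3.3,-3.5,0,0,0,0.175,3.3,-3.5,0,0,0,0.175,3.3,-3.5,0,0,0,0.175])

```text
time: 4.78
ee_pos: [0.4951, 0.074, 0.0783]
tcp_rot: [-2.473, -1.937, 0.003]
wrist_force: [-0.2, 0.2, -4.1]
opening: 0.08
finger_force: 58.5
```

apply_moves(steps=[3.3,-3.5,0,0,0,0.175,3.3,-3.5,0,0,0,0.175,3.3,-3.5,0,0,0,0.175,0,0,0,0,0,0,0,0,0,0,0,0])

```text
time: 5.4
ee_pos: [0.505, 0.0641, 0.0784]
tcp_rot: [-1.895, -2.505, 0.001]
wrist_force: [-0.8, 0.2, -5.0]
opening: 0.082
finger_force: 58.5
```

```bash
python3 - <<'E'
from h import *
c=bot.camera_info("wrist"); f=bot.grab_frame("wrist"); cv2.imwrite("pics/w2.png",f[:,:,::-1])
s=bot.sense(); print(s["ee_pos"],s["tcp_rot"],s["joint_positions"])
np.save("w2.npy",c,allow_pickle=True)
E
```

```text
[0.50505392 0.06434283 0.07847129] [-1.89421787e+00 -2.50587823e+00  1.18544771e-03] [ 0.24812034  0.70138061 -0.64699334  1.97429505  0.66030396  0.68728037
 -0.54004194]
```

View pics/w2.png

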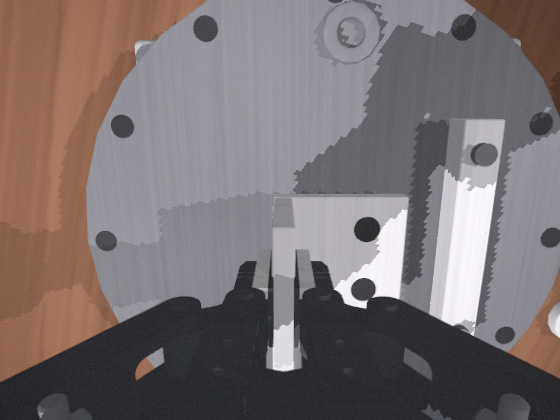

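The wrist view shows the bracket held upright: toe edge (408,197)–(404,300), bar to the right (face foot near (449,120)–(430,325)), about 20 mm of gap.

```bash
python3 - <<'E'
from h import *
c=np.load("w2.npy",allow_pickle=True).item()
f=cv2.imread("pics/w2.png")
y=np.radians(16.1);X=np.array([np.cos(y),np.sin(y),0]);Y=np.array([-X[1],X[0],0]);o=np.array([.5268,.0715,.045])
for n,x,z in(("foot",55,0),("topedge",55,16),("back",73,16)):
    print(n,[proj("wrist",o+X*x/1e3+Y*s/1e3+[0,0,z/1e3],c).round(1) for s in(60,-10)])
W=lambda u,v,z: at("wrist",(u,v),z,c)
t=[W(408,197,.064),W(404,300,.064)];d=t[0]-t[1];print("toe yaw",np.degrees(np.arctan2(-d[0],d[1])),t[0])
cv2.imwrite("pics/w2c.png",cv2.resize(f[100:340,390:530],None,fx=2.5,fy=2.5,interpolation=3))
E
```

```text
foot [array([448.4, 118.1]), array([433.5, 256.4])]
topedge [array([464.6, 118.8]), array([446.7, 269.2])]
back [array([505.8, 118.9]), array([483.8, 268.9])]
toe yaw 18.834301836100924 [0.55049298 0.10571541 0.064     ]
```

View pics/w2c.png

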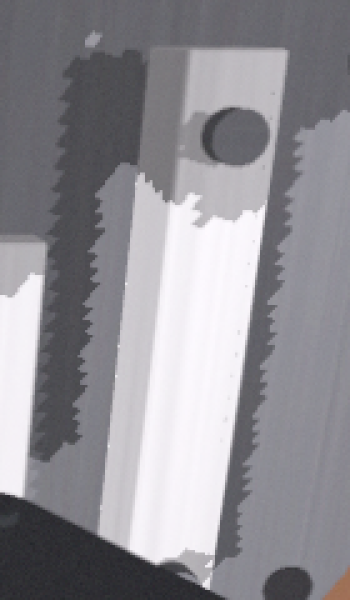

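The enlarged crop gives better edges: toe (408.4,196)–(400.4,294), bar foot (448.8,120)–(430,312), bar front top edge (465.6,120)–(442,312).

```bash
python3 - <<'E'
from h import *
c=np.load("w2.npy",allow_pickle=True).item()
W=lambda u,v,z: at("wrist",(u,v),z,c)
for n,a,b,z in(("toe",(408.4,196),(400.4,294),.064),("foot",(448.8,120),(430,312),.045),("top",(465.6,120),(442,312),.061),("back",(505,120),(476,318),.061)):
    p,q=W(*a,z),W(*b,z);d=p-q;print(n,np.degrees(np.arctan2(-d[0],d[1])),p,q)
E
```

```text
toe 16.438471472602977 [0.55050182 0.10619119 0.064     ] [0.56410195 0.06009622 0.064     ]
foot 16.799379016676447 [0.56352607 0.14365025 0.045     ] [0.5929208 0.0462864 0.045    ]
top 15.995949721211531 [0.56360338 0.14406457 0.061     ] [0.58909987 0.05512401 0.061     ]
back 16.205242079283188 [0.58014299 0.14887208 0.061     ] [0.60697519 0.05654656 0.061     ]
```

apply_moves(steps=[5.2,2.4,0,0,0,0,5.2,2.4,0,0,0,0,5.2,2.3,0,0,0,0,0,0,-5,0,0,0,0,0,-4,0,0,0,0,0,-2,0,0,0,0,0,0,0,0,0])

```text
time: 6.32
ee_pos: [0.5209, 0.0714, 0.0676]
tcp_rot: [-1.892, -2.508, 0.0]
wrist_force: [0.4, -0.1, -4.4]
opening: 0.08
finger_force: 58.6
```

apply_moves(steps=[1.9,0.6,0,0,0,0,1.9,0.6,0,0,0,0,0,0,0,0,0,0])

```text
time: 6.7
ee_pos: [0.5254, 0.0729, 0.0675]
tcp_rot: [1.892, 2.507, 0.001]
wrist_force: [-0.1, 0.7, -3.5]
opening: 0.08
finger_force: 58.6
```

apply_moves(steps=[1,0.3,-0.7,0,0,0,0,0,0,0,0,0])

```text
time: 6.95
ee_pos: [0.5254, 0.0728, 0.0675]
tcp_rot: [1.892, 2.508, -0.002]
wrist_force: [-3.2, -2.3, 4.7]
opening: 0.087
finger_force: 60.0
```

apply_moves(steps=[1,0.3,-0.4,0,0,0,0,0,0,0,0,0])

```text
time: 7.2
ee_pos: [0.5255, 0.0728, 0.0675]
tcp_rot: [-1.892, -2.508, 0.005]
wrist_force: [-6.6, -2.8, 9.3]
opening: 0.086
finger_force: 60.8
```

apply_moves(steps=[1,0.3,0,0,0,0,0,0,0,0,0,0])

```text
time: 7.45
ee_pos: [0.5259, 0.0729, 0.0675]
tcp_rot: [-1.891, -2.507, 0.007]
wrist_force: [-8.2, -3.0, 10.9]
opening: 0.081
finger_force: 61.0
```

apply_moves(steps=[0,0,0,0,0,0,0,0,0,0,0,0,0,0,0,0,0,0,0,0,0,0,0,0], claw=40)

```text
time: 7.95
ee_pos: [0.5281, 0.0737, 0.0664]
tcp_rot: [-1.892, -2.508, -0.001]
wrist_force: [0.4, -0.1, 0.1]
opening: 0.465
finger_force: 0.0
```

apply_moves(steps=[0,0,30,0,0,0,0,0,40,0,0,0,-24,-7,30,0,0,0,0,0,0,0,0,0,0,0,0,0,0,0], claw=40)

```text
time: 8.57
ee_pos: [0.5041, 0.0662, 0.166]
tcp_rot: [-1.893, -2.508, 0.0]
wrist_force: [0.5, 0.4, -0.2]
opening: 0.467
finger_force: 0.0
```

```bash
python3 - <<'E'
from h import *
c=bot.camera_info("wrist"); f=bot.grab_frame("wrist"); cv2.imwrite("pics/w3.png",f[:,:,::-1])
s=bot.sense(); print(s["ee_pos"],s["tcp_rot"],s["time"])
np.save("w3.npy",c,allow_pickle=True)
E
```

```text
[0.50396759 0.06628868 0.16559622] [-1.89215560e+00 -2.50684801e+00  1.13103059e-03] 8.625
```

View pics/w3.png

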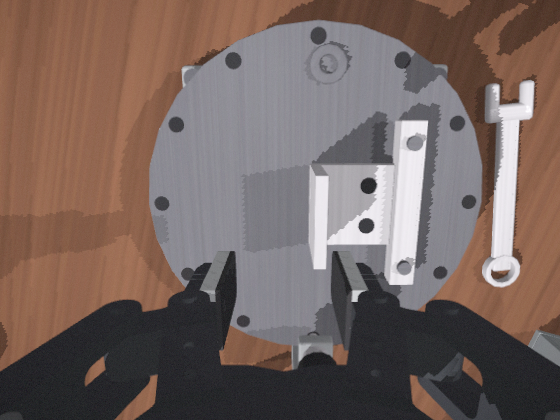

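The wrist view shows the bracket standing at the bar: toe edge around (395,164)–(387,244), bar front edge about (400,121)–(388,284). I'll enlarge to judge any gap.

```bash
python3 - <<'E'
import cv2
f=cv2.imread("pics/w3.png")
cv2.imwrite("pics/w3c.png",cv2.resize(f[155:255,345:435],None,fx=6,fy=6,interpolation=3))
E
```

```text
(no output)
```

View pics/w3c.png

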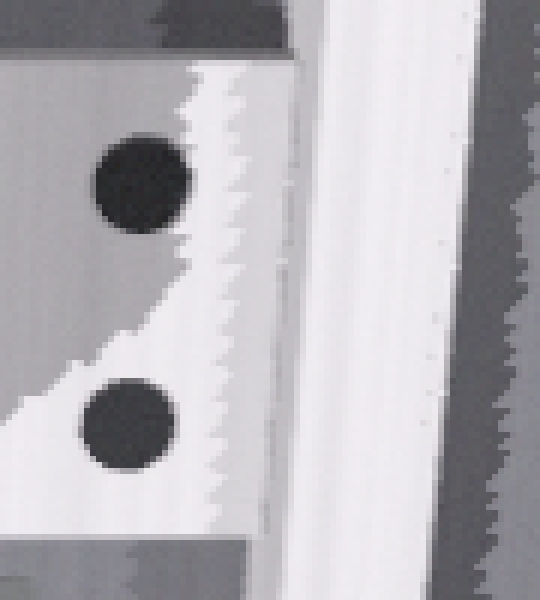

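The toe lies parallel to the bar: the face strip is 20 px wide at the top and 23 px at the bottom, at 6x. The gap is at most about 0.5 mm. I'll give it a light, force-checked nudge with one pad low on the flange to seat it.

apply_moves(steps=[24,7,-30,0,0,0,0,0,-40,0,0,0,0,0,-33,0,0,0,0,0,0,0,0,0])

```text
time: 9.12
ee_pos: [0.5258, 0.0731, 0.0602]
tcp_rot: [-1.888, -2.504, 0.008]
wrist_force: [0.1, 0.7, 1.1]
opening: 0.467
finger_force: 0.0
```

apply_moves(steps=[0,0,0,0,0,0,0,0,0,0,0,0,3,0.9,0,0,0,0,0,0,0,0,0,0], claw=26)

```text
time: 9.62
ee_pos: [0.5316, 0.0746, 0.0642]
tcp_rot: [1.892, 2.507, 0.002]
wrist_force: [0.0, 0.1, 0.5]
opening: 0.303
finger_force: 0.0
```

apply_moves(steps=[1.5,0.4,0,0,0,0,0,0,0,0,0,0])

```text
time: 9.88
ee_pos: [0.5325, 0.0749, 0.0635]
tcp_rot: [1.892, 2.508, 0.0]
wrist_force: [0.2, 0.1, 0.2]
opening: 0.305
finger_force: 0.0
```

apply_moves(steps=[1,0.3,0,0,0,0,0,0,0,0,0,0])

```text
time: 10.12
ee_pos: [0.5334, 0.0752, 0.0634]
tcp_rot: [-1.892, -2.508, -0.0]
wrist_force: [0.6, -0.9, 0.7]
opening: 0.305
finger_force: 0.0
```

apply_moves(steps=[0.7,0.2,0,0,0,0,0,0,0,0,0,0])

```text
time: 10.38
ee_pos: [0.5341, 0.0754, 0.0635]
tcp_rot: [-1.892, -2.508, -0.0]
wrist_force: [0.0, -0.1, -0.1]
opening: 0.305
finger_force: 0.0
```

apply_moves(steps=[0.5,0.1,0,0,0,0,0,0,0,0,0,0])

```text
time: 10.62
ee_pos: [0.5345, 0.0755, 0.0634]
tcp_rot: [-1.892, -2.508, 0.0]
wrist_force: [-0.1, -0.1, 0.9]
opening: 0.305
finger_force: 0.1
```

apply_moves(steps=[0.5,0.1,0,0,0,0,0,0,0,0,0,0])

```text
time: 10.88
ee_pos: [0.5345, 0.0754, 0.0634]
tcp_rot: [-1.892, -2.507, 0.002]
wrist_force: [-1.1, -0.0, 0.7]
opening: 0.304
finger_force: 0.8
```

apply_moves(steps=[0.5,0.1,0,0,0,0,0,0,0,0,0,0])

```text
time: 11.12
ee_pos: [0.5345, 0.0754, 0.0633]
tcp_rot: [-1.891, -2.507, 0.003]
wrist_force: [-3.8, -1.7, 2.7]
opening: 0.304
finger_force: 2.0
```

apply_moves(steps=[0.4,0.1,0,0,0,0,0,0,0,0,0,0])

```text
time: 11.38
ee_pos: [0.5345, 0.0754, 0.0633]
tcp_rot: [-1.891, -2.507, 0.004]
wrist_force: [-5.8, -0.9, 3.5]
opening: 0.306
finger_force: 2.7
```

apply_moves(steps=[-5,-1.3,0,0,0,0,0,0,35,0,0,0,0,0,50,0,0,0,10,-37,15,0,0,0,10,-38,0,0,0,0,9,-38,0,0,0,0,0,0,0,0,0,0,0,0,0,0,0,0])

```text
time: 12.38
ee_pos: [0.5605, -0.0376, 0.1636]
tcp_rot: [1.891, 2.508, 0.003]
wrist_force: [-0.5, 0.3, -0.6]
opening: 0.304
finger_force: 0.0
```

apply_moves(steps=[0,0,0,0,0,0,0,0,0,0,0,0], claw=60)

```text
time: 12.62
ee_pos: [0.56, -0.0371, 0.1637]
tcp_rot: [1.889, 2.51, 0.001]
wrist_force: [0.5, 0.2, -0.4]
opening: 0.697
finger_force: 0.0
```

```bash
python3 - <<'E'
from h import *
f=bot.grab_frame("wrist");t=bot.grab_frame("top")[155:275,180:310]
t=cv2.resize(t,(455,420),interpolation=3)
o=np.hstack([f,t]); o=cv2.resize(o,(800,int(420*800/o.shape[1])))
a=cv2.imread("pics/top0.png")
cv2.imwrite("pics/w4.png",f[:,:,::-1]);cv2.imwrite("pics/c4.png",o[:,:,::-1])
s=bot.sense(); print(s["ee_pos"],s["tcp_rot"],s["time"],s["wrist_force"])
E
```

```text
[ 0.55999464 -0.03768313  0.16357952] [1.89036608e+00 2.50916636e+00 4.74925163e-04] 12.725 [ 0.16365856  0.49806387 -0.54368252]
```

apply_moves(steps=[-1,-1.5,-35,0,0,0,0,0,-30,0,0,0,0,0,-15,0,0,0,0,0,-10,0,0,0,0,0,0,0,0,0])

```text
time: 13.35
ee_pos: [0.5591, -0.0399, 0.0734]
tcp_rot: [-1.892, -2.508, -0.0]
wrist_force: [0.6, -0.9, 0.2]
opening: 0.7
finger_force: 0.0
```

apply_moves(steps=[0,0,0,0,0,0,0,0,0,0,0,0,0,0,0,0,0,0,0,0,0,0,0,0,0,0,0,0,0,0], claw=0)

```text
time: 13.98
ee_pos: [0.5598, -0.0399, 0.0746]
tcp_rot: [1.891, 2.506, 0.002]
wrist_force: [0.2, -0.0, 6.5]
opening: 0.333
finger_force: 59.1
```

apply_moves(steps=[0,0,4,0,0,0,0,0,4,0,0,0,0,0,4,0,0,0,0,0,4,0,0,0,0,0,0,0,0,0])

```text
time: 14.6
ee_pos: [0.5597, -0.0399, 0.0885]
tcp_rot: [-1.892, -2.508, -0.003]
wrist_force: [6.5, 2.2, -12.2]
opening: 0.334
finger_force: 60.0
```

apply_moves(steps=[0,0,3,0,0,0,0,0,2,0,0,0,0,0,0,0,0,0])

```text
time: 14.98
ee_pos: [0.5597, -0.0398, 0.0931]
tcp_rot: [-1.892, -2.508, -0.003]
wrist_force: [6.7, 1.4, -13.6]
opening: 0.332
finger_force: 60.1
```

apply_moves(steps=[0.6,0.2,1,0,0,0,0,0,1,0,0,0,0,0,0,0,0,0])

```text
time: 15.35
ee_pos: [0.5597, -0.0399, 0.0947]
tcp_rot: [-1.891, -2.507, -0.002]
wrist_force: [5.9, 1.9, -13.6]
opening: 0.336
finger_force: 60.1
```

apply_moves(steps=[0,0,0.7,0,0,0,0,0,0,0,0,0])

```text
time: 15.6
ee_pos: [0.5597, -0.0399, 0.0948]
tcp_rot: [-1.891, -2.507, -0.002]
wrist_force: [6.4, 1.8, -18.2]
opening: 0.334
finger_force: 60.6
```

The end stop is reached: z no longer rises and the pull went from 14 to 18 N. I'll use the last look to check the bracket and knob.

```bash
python3 - <<'E'
from h import *
f=bot.grab_frame("scene")[175:285,225:365];t=bot.grab_frame("top")[160:270,180:320]
w=cv2.imread("pics/w4.png")[:,:,::-1]
o=np.hstack([cv2.resize(x,(400,314),interpolation=3) for x in(f,t)])
o=np.vstack([o,cv2.resize(np.hstack([w,w*0]),(800,280))[:, :]]) 
cv2.imwrite("pics/c5.png",o[:,:,::-1]); s=bot.sense(); print(s["ee_pos"],s["wrist_force"],s["opening"])
E
```

```text
[ 0.55969533 -0.03985249  0.09480048] [  6.61188186   1.45070308 -17.11424814] 0.3377636003629664
```

View pics/c5.png

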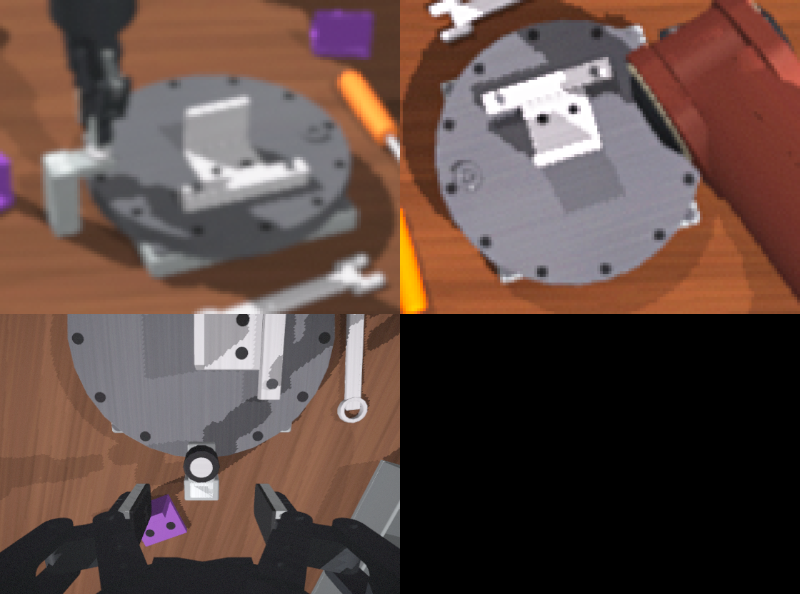

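The bracket stands upright with its toe along the bar, centred, and the fingers hold the knob raised. Handing in.

```bash
python3 -c "
from station import bot
print(bot.finish_job())"
```

```text
the job is handed in; nothing more can be done
None
```

The job is handed in: the bracket is turned with its toe against the middle of the stop bar and released, and the plunger knob is held fully up (about 20 mm, at its end stop) in the fingers.

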